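# Find the stiff nurse-call unit

### The arm

A 7-joint arm with a two-finger parallel gripper is mounted at the origin on a cart in front of the work surface, level with it; the furniture and walls round the work are solid. World frame = base frame: x ahead of the robot, y to its left, z up, the work surface at z = 0. Lengths are in m, angles in rad, forces in N, time in s.
With the tool pointing down it reaches from about 0.4 to 0.875 m from the base axis. Payload 4.4 kg.
Tool frame: the origin (TCP) lies midway between the tips of the shut fingers; the grasp point (between the pads) lies 19 mm behind it; z points along the fingers, y is the line along which they close (so a half turn about z gives the same grasp; the last joint's range is limited). The gripper opens to 85 mm and grips with 20 to 120 N. Pads are 22 mm wide; open, the fingers measure 114 mm over their backs; the gripper's body (76 mm by 85 mm) begins 54 mm behind the grasp point. The pads swing forward as they close: fully open they stand 13 mm farther back than shut.
Start: joints at [-0.066, 0.628, 0.038, 1.517, -0.027, 0.996, -0.02], TCP at [0.65, 0, 0.231] pointing down, gripper open.
Joint ranges: [-3.06, 3.06], [-0.37, 2.12], [-1.25, 1.32], [0.18, 2.47], [-1.1, 4.24], [0.23, 1.98], [-2.94, 2.94]. Speed limits (rad/s): [2.57, 2.57, 3.14, 3.14, 3.14, 3.14, 3.14].

### API

Orientations are given as a unit quaternion [w, x, y, z].
In Python, from rig import * gives the robot as it stands.
- The arm moves only by the tool move_arm, never from a script. Its argument "motion" is a list of rows, each an object of numbers: "tx", "ty", "tz": the shift along the world's x, y, z in cm; "ax", "ay", "az": the turn, a rotation vector about the world's x, y, z in rad. In form: [{"tx": .., "ty": .., "tz": .., "ax": .., "ay": .., "az": ..}, ...]. A call has 1 to 10 rows; each row is the pose to reach, as a shift and turn from the pose commanded when the call began; what a row does not reach only later rows make up. A row lasts 1/8 s, in which the tool goes at most 62.5 mm and 10.7 degrees, less where a joint would pass 70% of its speed; a pose out of reach is approached as far as the arm can. A call with a gripper value outside its range is refused whole. "jaw" is the closure, from -1 (fully open) to 1 (shut), set as the call begins (left out, the last holds). The fingers move at their own pace and stop on an object; "newtons" is the grip in N (left out, the last holds). Time passes only in rows, so rows that repeat a pose let the fingers close. It gives the time, the measured TCP pose, the force, the opening and the grip force at its end, in the units of the state.
- observe(): the state, without advancing time (a new reading comes with each control period).
- read_camera(name): name is "scene" or "side" or "wrist"; returns (picture, depth): 480x640x3 uint8, red, green, blue; 480x640 float32, m along the optical axis (not along the pixel's ray), 0 where there is no reading.
- calibration(name): a dict with "intrinsics" (3x3 intrinsics, pixels), "extrinsics" (4x4, takes a point from world to camera coordinates). Camera axes: x right, y down, z forward; pixel columns grow to the right and rows downward; lengths in m; the calibration is good to about 2 mm. The wrist camera is an equidistant fisheye: a pixel r from the principal point sees the ray r / f radians off the axis. A picture is of the moment at which its call begins: read the wrist's pose just before it. calibration takes no time and is no camera call; for the wrist camera it gives the pose at the moment of the call.
- sign_off(): hands the job in; it is judged then, once.
The state is a dict: "time_s": time; "joint_positions": joint angles; "dq": joint speeds; "effort": joint torques, N m; "position": TCP position; "tcp_rot": TCP orientation; "contact_force": force on the tool from outside, world axes, zero at the start; "torque": the same for the moment, N m; "gripper_width": opening from 0.0 (shut) to 1.0 (fully open); "grip_force": force on a finger pad.
Only numpy, scipy, OpenCV 4.12 (cv2) and the standard library are available. Lean on these libraries where they do the work, as an engineer would, in place of code of your own. Each camera call takes 0.05 s, during which the arm holds its last target. There are 200 camera calls.

### The job

Check the three nurse-call units on the blue board: working from the robot's left to its right, press each orange key fully down until it clicks. One key has gone stiff and needs about three times the push of the other two: afterwards lift that unit out and set it down, without dropping it, lying flat on its base on the floor of the red-rimmed repair tray. Leave the two good units in their bays and everything else as it is.

Things in the scene. Friction and masses are not known exactly. Their poses are not given: they have to be found in the camera images.
- call_a: White nurse-call unit, a rounded box 110 mm long (x), 50 mm wide (y), 34 mm high, 0.13 to 0.25 kg, loose in one of the three bays; grip it across its 50 mm width. Origin: centre of its underside; z up. A round orange key, 34 mm across, stands 10 mm above the box top at x = +22 mm, y = 0; speaker slots at the -x end. All three units look alike, and any of them may be in any bay.
- call_a_key (a joint): Travel of that unit's sprung orange key in m: 0 = up, 0.007 = fully down, where it clicks (it springs back up when released). A good key starts to give at about 3 N and is fully down at 4 N; the stiff one does not give below about 11 N and is fully down at 13 N. 20 N does no harm to any key.
- call_a_top (a point): Centre of the top of that unit's orange key, 44 mm above the underside of the unit when the key is up; it goes down with the key.
- call_b: White nurse-call unit, a rounded box 110 mm long (x), 50 mm wide (y), 34 mm high, 0.13 to 0.25 kg, loose in one of the three bays; grip it across its 50 mm width. Origin: centre of its underside; z up. A round orange key, 34 mm across, stands 10 mm above the box top at x = +22 mm, y = 0; speaker slots at the -x end. All three units look alike, and any of them may be in any bay.
- call_b_key (a joint): Travel of that unit's sprung orange key in m: 0 = up, 0.007 = fully down, where it clicks (it springs back up when released). A good key starts to give at about 3 N and is fully down at 4 N; the stiff one does not give below about 11 N and is fully down at 13 N. 20 N does no harm to any key.
- call_b_top (a point): Centre of the top of that unit's orange key, 44 mm above the underside of the unit when the key is up; it goes down with the key.
- call_c: White nurse-call unit, a rounded box 110 mm long (x), 50 mm wide (y), 34 mm high, 0.13 to 0.25 kg, loose in one of the three bays; grip it across its 50 mm width. Origin: centre of its underside; z up. A round orange key, 34 mm across, stands 10 mm above the box top at x = +22 mm, y = 0; speaker slots at the -x end. All three units look alike, and any of them may be in any bay.
- call_c_key (a joint): Travel of that unit's sprung orange key in m: 0 = up, 0.007 = fully down, where it clicks (it springs back up when released). A good key starts to give at about 3 N and is fully down at 4 N; the stiff one does not give below about 11 N and is fully down at 13 N. 20 N does no harm to any key.
- call_c_top (a point): Centre of the top of that unit's orange key, 44 mm above the underside of the unit when the key is up; it goes down with the key.
- check_board: Fixed blue board, 170 mm (x) by 335 mm (y), plate 8 mm thick, with three bays side by side along its y, 105 mm apart; origin: centre of its underside, +y is the left as the robot sees it. Ribs at the corners and ends of each bay rise 8 mm above the plate; the middle 88 mm of the long sides of each bay are open for fingers down to the plate.
- bay_left (a point): Centre of the left bay's floor (y = +105 mm on the board), 8 mm above the table; a unit stands here with its underside on it.
- bay_middle (a point): Centre of the middle bay's floor (y = 0 mm on the board), 8 mm above the table; a unit stands here with its underside on it.
- bay_right (a point): Centre of the right bay's floor (y = -105 mm on the board), 8 mm above the table; a unit stands here with its underside on it.
- repair_tray: Fixed open steel tray with a red rim, outside 190 mm (x) by 230 mm (y), inside 184 by 224 mm, rim top 30 mm above the table; origin: centre of its underside. It stands on one side of the table and the board on the other, either way round.
- tray_floor (a point): Centre of the tray's inner floor, 3 mm above the table.
- carton_top: Small white and green carton, 86x67x25 mm, upper of two stacked at the back; bystander. Origin: centre of its underside.
- pen_marker: Red and white marker pen, 135 mm long, lying between the board and the tray; bystander. Origin: centre of its underside.
- carton_back: Small white and green carton, 86x67x25 mm, lower of two stacked at the back; bystander. Origin: centre of its underside.
- stapler: Black stapler, 150 mm long, at the back; bystander. Origin: centre of its underside.
- tape_roll: Roll of beige tape, 104 mm across, 25 mm high, at the back; bystander. Origin: centre of its underside.
- ice_1: White bottle, 38 mm across, 176 mm tall, standing at the back left; bystander. Origin: centre of its underside.
- ice_2: White bottle, 38 mm across, 174 mm tall, standing at the back left; bystander. Origin: centre of its underside.

How it is judged:
By the outcome, as a careful person would: the job done as asked, in the order asked, and still so for the second after the job is handed in, with the robot touching nothing.
It also fails if it takes over 64 s, if anything falls off the work surface, if the arm or the gripper's body presses on something with over 40 N, if the wrist force passes 120 N, or if a joint passes its speed limit or range.

## Working session

There is one attempt and no reset: what is moved stays moved. The work goes in short steps, Python scripts to look and compute and a tool call to move; the robot and the scene stay as the last step left them, time stands still between calls to the robot, and variables do not carry over. Pictures are saved under pics/ and viewed, at most 10 in all, crops included, and the job is handed in when it is done.

Besides the shell and the picture viewer there is one more tool, called after "Request:" by a JSON object that holds its "fn" and its "kwargs". move_arm: Moves the arm, as the interface text tells. Its arguments: {"type":"object","properties":{"motion":{"type":"array"},"jaw":{"type":"number"},"newtons":{"type":"number"}},"required":["motion"]}

```bash
mkdir -p pics; ls
cat > h.py <<'E'
from rig import *
import numpy as np, cv2
def world(name,d,u,v,cal=None):
    c=cal or calibration(name);K=np.array(c["intrinsics"]);T=np.linalg.inv(np.array(c["extrinsics"]))
    p=np.array([(u-K[0,2])/K[0,0],(v-K[1,2])/K[1,1],1])*d
    return T[:3,:3]@p+T[:3,3]
def plane(name,u,v,z,cal=None):
    c=cal or calibration(name);K=np.array(c["intrinsics"]);T=np.linalg.inv(np.array(c["extrinsics"]))
    x,y=(u-K[0,2])/K[0,0],(v-K[1,2])/K[1,1]
    r=np.array([x,y,1.])
    if name=="wrist":
        t=np.hypot(x,y); r=np.array([x/t*np.sin(t),y/t*np.sin(t),np.cos(t)]) if t>1e-9 else np.array([0,0,1.])
    r=T[:3,:3]@r;o=T[:3,3]
    return o+r*(z-o[2])/r[2]
def orange(im):
    h=cv2.cvtColor(im,cv2.COLOR_RGB2HSV)
    m=cv2.inRange(h,(6,140,120),(22,255,255))
    n,l,s,c=cv2.connectedComponentsWithStats(m)
    return [(s[i,4],c[i]) for i in range(1,n) if s[i,4]>60]
E
python3 - <<'E'
from h import *
s=observe();print(s)
for n in("scene","wrist"):
    cal=calibration(n);im,d=read_camera(n);cv2.imwrite(f"pics/{n}0.png",im[:,:,::-1]);np.savez(f"{n}0.npz",im=im,d=d)
    for a,c in orange(im):print(n,a,c,plane(n,*c,0.052,cal))
E
```

```text
pics
{'time_s': 0.0, 'joint_positions': array([-0.06579647,  0.62931513,  0.03841418,  1.51839685, -0.02698539,
        0.99633459, -0.01999462]), 'dq': array([0.00117035, 0.00249057, 0.00023711, 0.00056506, 0.00166735,
       0.00016202, 0.00017486]), 'effort': array([-1.11932164e-03, -5.63405585e+01,  1.22606792e+00, -1.93450052e+01,
        1.09587883e-02,  1.05136272e-02, -8.84369996e-06]), 'position': array([6.49348840e-01, 3.78156484e-05, 2.30399472e-01]), 'tcp_rot': array([-6.77346614e-04,  7.07095272e-01,  7.07117628e-01, -6.92049393e-04]), 'contact_force': array([-0.01162491, -0.46546648,  0.10024496]), 'torque': array([-0.0086674 ,  0.05224783,  0.01673752]), 'grip_force': 0.0, 'gripper_width': 1.0004331307928003}
scene 97 [365.16494845 114.48453608] [ 0.84098376 -0.69375987  0.052     ]
scene 62 [383.5        200.16129032] [ 0.55265853 -0.25188918  0.052     ]
scene 76 [372.14473684 221.64473684] [ 0.53780691 -0.14966509  0.052     ]
wrist 88 [429.79545455 247.34090909] [ 0.75168326 -0.03297146  0.052     ]
wrist 551 [218.05263158 357.43557169] [ 0.54207759 -0.1554927   0.052     ]
```

View pics/wrist0.png

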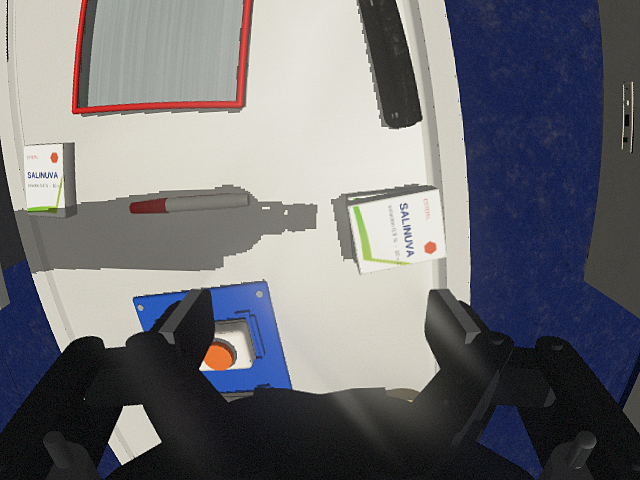

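View pics/scene0.png

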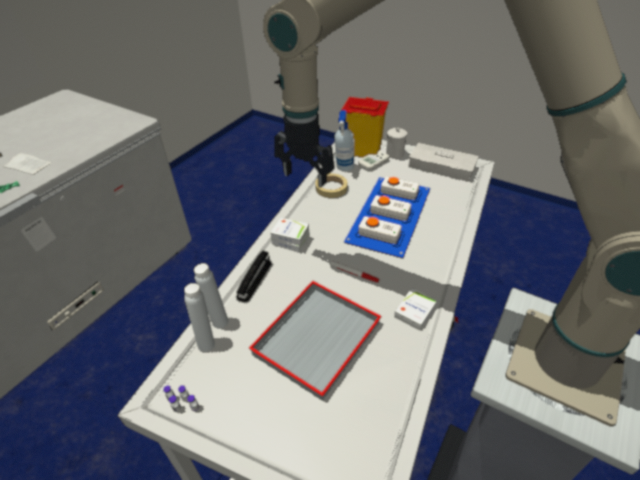

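The wrist view shows the left unit's key near (218,357), the tray at the top (+y) and the pen at (190,203). The scene view shows three keys at about (372,221), (383,200) and (393,181), with the board yawed about 8°. Next I'll move above the board with the fingers shut and take a close look.

Request:
{"fn": "move_arm", "kwargs": {"motion": [{"tx": -2.5,"ty": -3,"az": -0.18},{"tx": -5,"ty": -6,"az": -0.36},{"tx": -7.5,"ty": -9,"az": -0.54},{"tx": -10,"ty": -12,"az": -0.72},{"tx": -13,"ty": -15,"az": -0.9},{"tx": -15,"ty": -19,"az": -1.08},{"tx": -17,"ty": -22,"az": -1.26},{"tx": -19,"ty": -25,"az": -1.43},{"tx": -19,"ty": -25,"az": -1.43},{"tx": -19,"ty": -25,"az": -1.43}], "jaw": 1}}

```text
validation failed for argument at $.mo...
```

Run:
```python
from h import *
s=observe();print(s["time_s"],s["position"],s["tcp_rot"],s["contact_force"])
n="wrist"
cal=calibration(n);print(np.linalg.inv(cal["extrinsics"])[:3]);im,d=read_camera(n);cv2.imwrite(f"pics/{n}1.png",im[:,:,::-1]);np.savez(f"{n}1.npz",im=im,d=d)
for a,c in orange(im):print(n,a,c,plane(n,*c,0.052,cal))
```

```text
0.1 [6.49421550e-01 1.71825967e-05 2.30467962e-01] [-6.07458144e-04  7.07109082e-01  7.07103944e-01 -6.24631178e-04] [-0.26613519 -0.1405835   1.01599458]
[[ 9.99997419e-01  9.57333683e-04 -2.06058297e-03  6.49715039e-01]
 [ 3.76922978e-04 -9.64232852e-01 -2.65056342e-01  6.76234217e-02]
 [-2.24062916e-03  2.65054881e-01 -9.64230724e-01  3.72230746e-01]]
wrist 89 [429.62921348 247.39325843] [ 0.75163987 -0.03305019  0.052     ]
wrist 544 [217.96507353 357.43933824] [ 0.54204539 -0.15554484  0.052     ]
```

View pics/wrist1.png

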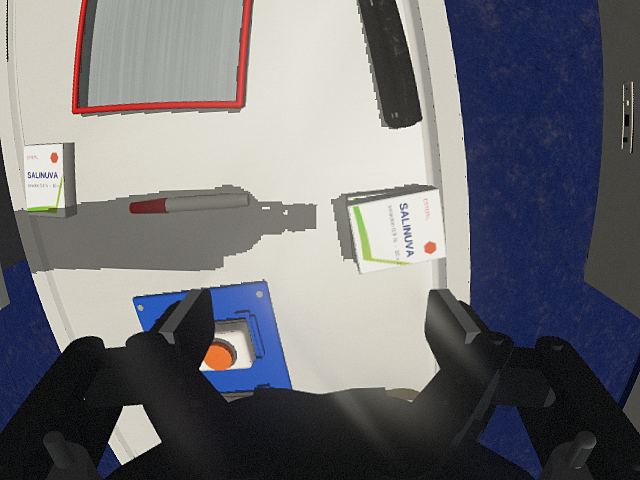

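The move was refused, so the picture is unchanged. I'll give all six keys in each row.

Request:
{"fn": "move_arm", "kwargs": {"motion": [{"tx": -2.5,"ty": -3,"tz": 0,"ax": 0,"ay": 0,"az": -0.18},{"tx": -5,"ty": -6,"tz": 0,"ax": 0,"ay": 0,"az": -0.36},{"tx": -7.5,"ty": -9,"tz": 0,"ax": 0,"ay": 0,"az": -0.54},{"tx": -10,"ty": -12,"tz": 0,"ax": 0,"ay": 0,"az": -0.72},{"tx": -13,"ty": -15,"tz": 0,"ax": 0,"ay": 0,"az": -0.9},{"tx": -15,"ty": -19,"tz": 0,"ax": 0,"ay": 0,"az": -1.08},{"tx": -17,"ty": -22,"tz": 0,"ax": 0,"ay": 0,"az": -1.26},{"tx": -19,"ty": -25,"tz": 0,"ax": 0,"ay": 0,"az": -1.43},{"tx": -19,"ty": -25,"tz": 0,"ax": 0,"ay": 0,"az": -1.43},{"tx": -19,"ty": -25,"tz": 0,"ax": 0,"ay": 0,"az": -1.43}], "jaw": 1}}

```text
time_s: 1.4
position: [0.4604, -0.2493, 0.2312]
tcp_rot: [-0.0, 0.997, 0.071, 0.0]
contact_force: [0.2, -0.0, -0.2]
gripper_width: -0.0
grip_force: 0.0
```

Run:
```python
from h import *
s=observe();print(s["time_s"],s["position"],s["tcp_rot"],s["contact_force"])
n="wrist"
cal=calibration(n);im,d=read_camera(n);cv2.imwrite(f"pics/{n}2.png",im[:,:,::-1]);np.savez(f"{n}2.npz",im=im,d=d)
for a,c in orange(im):print(n,a,c,plane(n,*c,0.052,cal))
```

```text
1.4 [ 0.46039441 -0.24925113  0.23116987] [-3.86530540e-04  9.97467757e-01  7.11190153e-02  1.03547584e-04] [ 0.15439609 -0.01581869 -0.18476915]
wrist 1110 [348.62342342 106.18738739] [ 0.55464808 -0.26026223  0.052     ]
wrist 1039 [228.69778633 108.6506256 ] [ 0.53974108 -0.15795228  0.052     ]
wrist 931 [464.33190118 109.64769066] [ 0.5719707  -0.36346524  0.052     ]
```

View pics/wrist2.png

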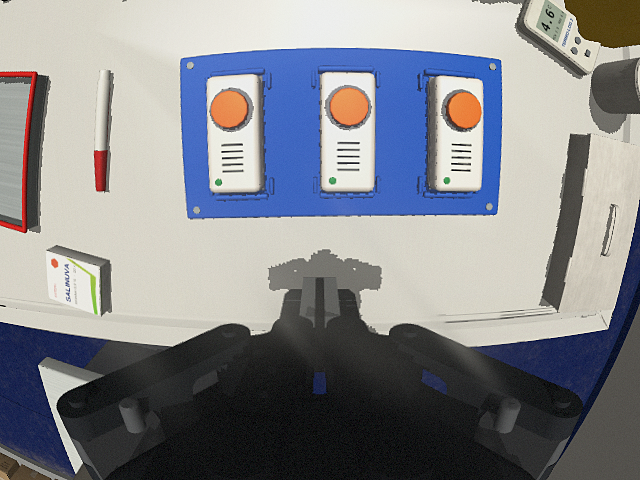

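All three units are seen clearly, with keys at (229,109), (349,106) and (464,110) and slots towards the robot. I'll go above the left key, then press it in steps.

Request:
{"fn": "move_arm", "kwargs": {"motion": [{"tx": 3,"ty": 4,"tz": -2,"ax": 0,"ay": 0,"az": 0.01},{"tx": 8,"ty": 9.1,"tz": -6,"ax": 0,"ay": 0,"az": 0.01},{"tx": 8,"ty": 9.1,"tz": -11,"ax": 0,"ay": 0,"az": 0.01},{"tx": 8,"ty": 9.1,"tz": -16,"ax": 0,"ay": 0,"az": 0.01},{"tx": 8,"ty": 9.1,"tz": -17,"ax": 0,"ay": 0,"az": 0.01},{"tx": 8,"ty": 9.1,"tz": -17,"ax": 0,"ay": 0,"az": 0.01}]}}

```text
time_s: 2.2
position: [0.5404, -0.159, 0.0617]
tcp_rot: [-0.0, 0.997, 0.075, 0.0]
contact_force: [0.7, 0.1, 1.1]
gripper_width: 0.004
grip_force: 0.0
```

Request:
{"fn": "move_arm", "kwargs": {"motion": [{"tx": 0,"ty": 0,"tz": -0.4,"ax": 0,"ay": 0,"az": 0},{"tx": 0,"ty": 0,"tz": -0.8,"ax": 0,"ay": 0,"az": 0},{"tx": 0,"ty": 0,"tz": -1.1,"ax": 0,"ay": 0,"az": 0},{"tx": 0,"ty": 0,"tz": -1.3,"ax": 0,"ay": 0,"az": 0},{"tx": 0,"ty": 0,"tz": -1.3,"ax": 0,"ay": 0,"az": 0}]}}

```text
time_s: 2.82
position: [0.5407, -0.1592, 0.0498]
tcp_rot: [0.0, 0.997, 0.075, 0.001]
contact_force: [-1.7, 1.0, 11.1]
gripper_width: -0.001
grip_force: 5.7
```

Request:
{"fn": "move_arm", "kwargs": {"motion": [{"tx": 0,"ty": 0,"tz": -0.2,"ax": 0,"ay": 0,"az": 0},{"tx": 0,"ty": 0,"tz": -0.4,"ax": 0,"ay": 0,"az": 0},{"tx": 0,"ty": 0,"tz": -0.5,"ax": 0,"ay": 0,"az": 0},{"tx": 0,"ty": 0,"tz": -0.55,"ax": 0,"ay": 0,"az": 0},{"tx": 0,"ty": 0,"tz": -0.55,"ax": 0,"ay": 0,"az": 0}]}}

```text
time_s: 3.45
position: [0.5407, -0.1592, 0.045]
tcp_rot: [-0.0, 0.997, 0.075, 0.001]
contact_force: [-3.4, 1.7, 16.4]
gripper_width: 0.004
grip_force: 8.1
```

Request:
{"fn": "move_arm", "kwargs": {"motion": [{"tx": 0,"ty": 0,"tz": -0.1,"ax": 0,"ay": 0,"az": 0},{"tx": 0,"ty": 0,"tz": -0.1,"ax": 0,"ay": 0,"az": 0},{"tx": 0,"ty": 0,"tz": -0.1,"ax": 0,"ay": 0,"az": 0}]}}

```text
time_s: 3.82
position: [0.5407, -0.1592, 0.045]
tcp_rot: [-0.0, 0.997, 0.075, 0.001]
contact_force: [-4.8, 1.8, 24.7]
gripper_width: 0.0
grip_force: 12.3
```

The left key took over 11 N and hit its stop at about 16 N, so that is the stiff one. Next is the middle key.

Request:
{"fn": "move_arm", "kwargs": {"motion": [{"tx": 0,"ty": 0,"tz": 2.5,"ax": 0,"ay": 0,"az": 0},{"tx": 0.5,"ty": -4,"tz": 3,"ax": 0,"ay": 0,"az": 0},{"tx": 1.4,"ty": -10.1,"tz": 3,"ax": 0,"ay": 0,"az": 0},{"tx": 1.4,"ty": -10.1,"tz": 2,"ax": 0,"ay": 0,"az": 0},{"tx": 1.4,"ty": -10.1,"tz": 1.5,"ax": 0,"ay": 0,"az": 0},{"tx": 1.4,"ty": -10.1,"tz": 1.0,"ax": 0,"ay": 0,"az": 0},{"tx": 1.4,"ty": -10.1,"tz": 0.7,"ax": 0,"ay": 0,"az": 0},{"tx": 1.4,"ty": -10.1,"tz": 0.5,"ax": 0,"ay": 0,"az": 0},{"tx": 1.4,"ty": -10.1,"tz": 0.5,"ax": 0,"ay": 0,"az": 0}]}}

```text
time_s: 4.95
position: [0.5542, -0.2588, 0.0469]
tcp_rot: [-0.001, 0.997, 0.076, 0.0]
contact_force: [-0.8, 2.2, 3.6]
gripper_width: 0.002
grip_force: 1.8
```

Request:
{"fn": "move_arm", "kwargs": {"motion": [{"tx": 0,"ty": 0,"tz": -0.2,"ax": 0,"ay": 0,"az": 0},{"tx": 0,"ty": 0,"tz": -0.4,"ax": 0,"ay": 0,"az": 0},{"tx": 0,"ty": 0,"tz": -0.4,"ax": 0,"ay": 0,"az": 0},{"tx": 0,"ty": 0,"tz": -0.4,"ax": 0,"ay": 0,"az": 0}]}}

```text
time_s: 5.45
position: [0.5545, -0.2596, 0.045]
tcp_rot: [-0.0, 0.997, 0.075, 0.001]
contact_force: [-3.5, 4.9, 19.2]
gripper_width: 0.001
grip_force: 9.5
```

The middle key is good: 3.6 N in mid-travel, and now at its stop. Next is the right key.

Request:
{"fn": "move_arm", "kwargs": {"motion": [{"tx": 0,"ty": 0,"tz": 2.5,"ax": 0,"ay": 0,"az": 0},{"tx": 0.5,"ty": -4,"tz": 3,"ax": 0,"ay": 0,"az": 0},{"tx": 1.7,"ty": -10.4,"tz": 3,"ax": 0,"ay": 0,"az": 0},{"tx": 1.7,"ty": -10.4,"tz": 2,"ax": 0,"ay": 0,"az": 0},{"tx": 1.7,"ty": -10.4,"tz": 1.4,"ax": 0,"ay": 0,"az": 0},{"tx": 1.7,"ty": -10.4,"tz": 0.9,"ax": 0,"ay": 0,"az": 0},{"tx": 1.7,"ty": -10.4,"tz": 0.6,"ax": 0,"ay": 0,"az": 0},{"tx": 1.7,"ty": -10.4,"tz": 0.4,"ax": 0,"ay": 0,"az": 0},{"tx": 1.7,"ty": -10.4,"tz": 0.4,"ax": 0,"ay": 0,"az": 0}]}}

```text
time_s: 6.58
position: [0.5712, -0.3629, 0.0469]
tcp_rot: [-0.001, 0.997, 0.076, 0.0]
contact_force: [-2.3, 1.7, 3.9]
gripper_width: -0.001
grip_force: 1.8
```

Request:
{"fn": "move_arm", "kwargs": {"motion": [{"tx": 0,"ty": 0,"tz": -0.2,"ax": 0,"ay": 0,"az": 0},{"tx": 0,"ty": 0,"tz": -0.4,"ax": 0,"ay": 0,"az": 0},{"tx": 0,"ty": 0,"tz": -0.4,"ax": 0,"ay": 0,"az": 0},{"tx": 0,"ty": 0,"tz": -0.4,"ax": 0,"ay": 0,"az": 0}]}}

```text
time_s: 7.08
position: [0.5716, -0.3635, 0.045]
tcp_rot: [-0.0, 0.997, 0.075, 0.001]
contact_force: [-4.4, 4.8, 16.8]
gripper_width: -0.001
grip_force: 8.1
```

All three keys are pressed. Now I'll retreat and look at the left unit and the tray from close by.

Request:
{"fn": "move_arm", "kwargs": {"motion": [{"tx": 0,"ty": 0,"tz": 4,"ax": 0,"ay": 0,"az": 0},{"tx": -2,"ty": 4,"tz": 9,"ax": 0,"ay": 0,"az": 0},{"tx": -4,"ty": 9,"tz": 12,"ax": 0,"ay": 0,"az": 0},{"tx": -7,"ty": 14,"tz": 15,"ax": 0,"ay": 0,"az": 0},{"tx": -9,"ty": 19,"tz": 17,"ax": 0,"ay": 0,"az": 0},{"tx": -12,"ty": 24,"tz": 19,"ax": 0,"ay": 0,"az": 0},{"tx": -12,"ty": 24,"tz": 19,"ax": 0,"ay": 0,"az": 0},{"tx": -12,"ty": 24,"tz": 19,"ax": 0,"ay": 0,"az": 0}]}}

```text
time_s: 8.07
position: [0.4521, -0.1248, 0.2332]
tcp_rot: [0.001, 0.997, 0.075, 0.001]
contact_force: [0.3, 0.2, -0.7]
gripper_width: -0.0
grip_force: 0.0
```

Run:
```python
from h import *
s=observe();print(s["time_s"],s["position"],s["tcp_rot"],s["contact_force"])
n="wrist"
cal=calibration(n);im,d=read_camera(n);cv2.imwrite(f"pics/{n}3.png",im[:,:,::-1])
for a,c in orange(im):print(n,a,c,plane(n,*c,0.052,cal))
h=cv2.cvtColor(im,cv2.COLOR_RGB2HSV)
# blue board region, fill -> white unit tops inside
b=cv2.inRange(h,(105,150,80),(125,255,255))
C=max(cv2.findContours(b,cv2.RETR_EXTERNAL,cv2.CHAIN_APPROX_NONE)[0],key=cv2.contourArea)
f=cv2.drawContours(np.zeros_like(b),[C],-1,255,-1)
w=cv2.inRange(h,(0,0,150),(179,60,255))&f
w=cv2.morphologyEx(w,cv2.MORPH_CLOSE,np.ones((9,9)))
for c in cv2.findContours(w,cv2.RETR_EXTERNAL,cv2.CHAIN_APPROX_NONE)[0]:
    if cv2.contourArea(c)<1500: continue
    P=np.array([plane(n,*q,0.042,cal)[:2] for q in c[:,0]],np.float32)*1000
    print("unit",cv2.minAreaRect(P))
r=cv2.inRange(h,(0,150,90),(5,255,255))|cv2.inRange(h,(174,150,90),(179,255,255))
C=max(cv2.findContours(r,cv2.RETR_EXTERNAL,cv2.CHAIN_APPROX_NONE)[0],key=cv2.contourArea)
P=np.array([plane(n,*q,0.03,cal)[:2] for q in C[:,0]],np.float32)*1000
print("tray",cv2.minAreaRect(P),P.min(0),P.max(0))
```

```text
8.075 [ 0.45212368 -0.12475915  0.23317375] [7.95838140e-04 9.97154345e-01 7.53731241e-02 1.21246540e-03] [ 0.28397162  0.15550529 -0.6659205 ]
wrist 1080 [371.38148148 118.86388889] [ 0.53962143 -0.15664802  0.052     ]
wrist 868 [481.54262673 125.95737327] [ 0.55477208 -0.25908149  0.052     ]
wrist 584 [569.69178082 134.83732877] [ 0.57219118 -0.36278829  0.052     ]
wrist 61 [138.49180328 272.57377049] [0.36366923 0.04726435 0.052     ]
unit ((550.6395874023438, -365.3204345703125), (107.00292205810547, 48.61634826660156), 9.2843656539917)
unit ((533.4199829101562, -261.7684020996094), (106.77499389648438, 47.9072151184082), 8.512762069702148)
unit ((518.2778930664062, -159.32203674316406), (107.06083679199219, 48.84892272949219), 8.51305103302002)
tray ((486.37005615234375, 197.266845703125), (199.67831420898438, 193.36215209960938), 86.44819641113281) [384.6062    92.181465] [588.42676 290.96347]
```

View pics/wrist3.png

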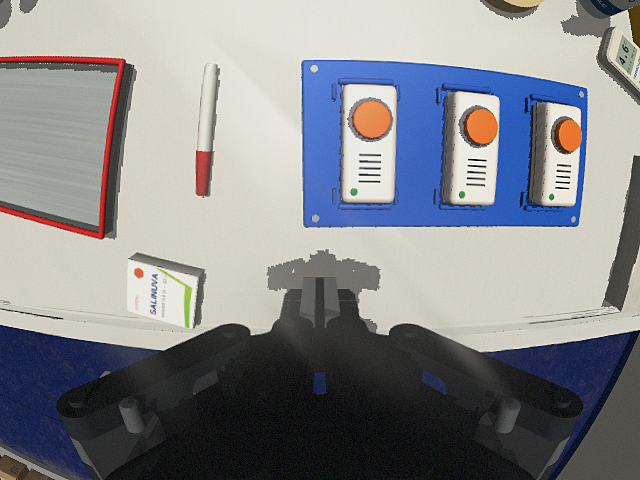

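The units are at (370,150), (472,148) and (555,155), and the tray's right edge is at (115,150). The left unit's centre is (0.518, -0.160), yaw 8.5°, which matches the tool.

Request:
{"fn": "move_arm", "kwargs": {"motion": [{"tx": 3,"ty": -2,"tz": -3,"ax": 0,"ay": 0,"az": 0},{"tx": 6.6,"ty": -3.5,"tz": -8,"ax": 0,"ay": 0,"az": 0},{"tx": 6.6,"ty": -3.5,"tz": -13,"ax": 0,"ay": 0,"az": 0},{"tx": 6.6,"ty": -3.5,"tz": -13,"ax": 0,"ay": 0,"az": 0},{"tx": 6.6,"ty": -3.5,"tz": -13,"ax": 0,"ay": 0,"az": 0}], "jaw": -1, "newtons": 40}}

```text
time_s: 8.75
position: [0.5174, -0.1606, 0.1036]
tcp_rot: [0.001, 0.997, 0.074, 0.0]
contact_force: [0.1, -0.4, 0.8]
gripper_width: 1.0
grip_force: 0.0
```

Request:
{"fn": "move_arm", "kwargs": {"motion": [{"tx": 0,"ty": 0,"tz": -3,"ax": 0,"ay": 0,"az": 0},{"tx": 0,"ty": 0,"tz": -6,"ax": 0,"ay": 0,"az": 0},{"tx": 0,"ty": 0,"tz": -8,"ax": 0,"ay": 0,"az": 0},{"tx": 0,"ty": 0,"tz": -9.2,"ax": 0,"ay": 0,"az": 0},{"tx": 0,"ty": 0,"tz": -9.2,"ax": 0,"ay": 0,"az": 0},{"tx": 0,"ty": 0,"tz": -9.2,"ax": 0,"ay": 0,"az": 0}]}}

```text
time_s: 9.5
position: [0.5179, -0.1593, 0.0121]
tcp_rot: [0.0, 0.997, 0.075, 0.001]
contact_force: [0.5, 0.1, -0.2]
gripper_width: 0.997
grip_force: 0.0
```

Request:
{"fn": "move_arm", "kwargs": {"motion": [{"tx": 0,"ty": 0,"tz": 0,"ax": 0,"ay": 0,"az": 0},{"tx": 0,"ty": 0,"tz": 0,"ax": 0,"ay": 0,"az": 0},{"tx": 0,"ty": 0,"tz": 0,"ax": 0,"ay": 0,"az": 0},{"tx": 0,"ty": 0,"tz": 0,"ax": 0,"ay": 0,"az": 0},{"tx": 0,"ty": 0,"tz": 0,"ax": 0,"ay": 0,"az": 0},{"tx": 0,"ty": 0,"tz": 0,"ax": 0,"ay": 0,"az": 0}], "jaw": 1, "newtons": 40}}

```text
time_s: 10.25
position: [0.5175, -0.1594, 0.0115]
tcp_rot: [0.0, 0.997, 0.075, 0.001]
contact_force: [-1.0, -0.2, 6.3]
gripper_width: 0.576
grip_force: 43.0
```

Request:
{"fn": "move_arm", "kwargs": {"motion": [{"tx": 0,"ty": 0,"tz": 1,"ax": 0,"ay": 0,"az": 0},{"tx": 0,"ty": 0,"tz": 2.5,"ax": 0,"ay": 0,"az": 0},{"tx": 0,"ty": 0,"tz": 5,"ax": 0,"ay": 0,"az": 0},{"tx": 0,"ty": 0,"tz": 8,"ax": 0,"ay": 0,"az": 0},{"tx": 0,"ty": 0,"tz": 12,"ax": 0,"ay": 0,"az": 0},{"tx": 0,"ty": 0,"tz": 12,"ax": 0,"ay": 0,"az": 0}]}}

```text
time_s: 11.0
position: [0.5191, -0.1597, 0.1342]
tcp_rot: [0.001, 0.997, 0.075, 0.003]
contact_force: [0.2, -0.4, -2.6]
gripper_width: 0.577
grip_force: 42.1
```

It holds the unit, at about 2.6 N. Now over to the tray, with one look there.

Request:
{"fn": "move_arm", "kwargs": {"motion": [{"tx": 0,"ty": 2,"tz": 0,"ax": 0,"ay": 0,"az": 0},{"tx": -0.5,"ty": 6,"tz": 0,"ax": 0,"ay": 0,"az": -0.05},{"tx": -1,"ty": 11,"tz": 0,"ax": 0,"ay": 0,"az": -0.1},{"tx": -1.5,"ty": 16,"tz": 0,"ax": 0,"ay": 0,"az": -0.15},{"tx": -2,"ty": 21,"tz": 0,"ax": 0,"ay": 0,"az": -0.2},{"tx": -2.5,"ty": 26,"tz": 0,"ax": 0,"ay": 0,"az": -0.2},{"tx": -3,"ty": 31,"tz": 0,"ax": 0,"ay": 0,"az": -0.2},{"tx": -3.3,"ty": 35,"tz": 0,"ax": 0,"ay": 0,"az": -0.2},{"tx": -3.3,"ty": 36.5,"tz": 0,"ax": 0,"ay": 0,"az": -0.2},{"tx": -3.3,"ty": 36.5,"tz": 0,"ax": 0,"ay": 0,"az": -0.2}]}}

```text
time_s: 12.25
position: [0.4835, 0.2064, 0.1304]
tcp_rot: [0.0, 1.0, -0.024, -0.0]
contact_force: [-0.2, -0.9, -2.3]
gripper_width: 0.58
grip_force: 42.3
```

Run:
```python
from h import *
s=observe();print(s["time_s"],s["position"],s["tcp_rot"],s["contact_force"],s["grip_force"])
n="wrist"
cal=calibration(n);im,d=read_camera(n);cv2.imwrite(f"pics/{n}4.png",im[:,:,::-1])
h=cv2.cvtColor(im,cv2.COLOR_RGB2HSV)
r=cv2.inRange(h,(0,150,90),(5,255,255))|cv2.inRange(h,(174,150,90),(179,255,255))
n_,l,st,_=cv2.connectedComponentsWithStats(r)
for i in range(1,n_):
    if st[i,4]<150: continue
    v,u=np.where(l==i)
    P=np.array([plane(n,a,b,0.03,cal)[:2] for a,b in zip(u,v)],np.float32)*1000
    print(st[i],cv2.minAreaRect(P),P.min(0),P.max(0))
```

```text
12.25 [0.48354079 0.20641416 0.13037737] [ 3.08288217e-04  9.99719612e-01 -2.36747764e-02 -3.28275981e-04] [-0.15961551 -0.85677814 -2.31405209] 42.30365753173828
[ 139   84  337  250 6530] ((495.04620361328125, 217.32440185546875), (231.86196899414062, 178.77430725097656), 86.39979553222656) [398.61215  96.69638] [590.80536 338.1014 ]
[555 212  17  51 629] ((471.93060302734375, 15.682453155517578), (16.21216583251953, 41.79969024658203), 89.25502014160156) [450.9491      7.3389616] [492.93408   23.516117]
```

View pics/wrist4.png

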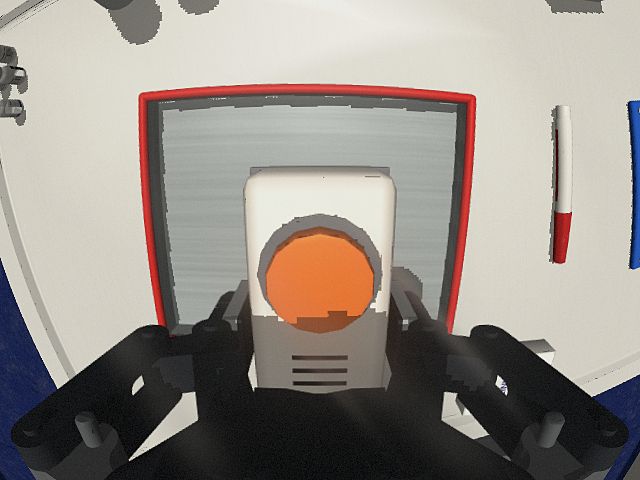

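The unit hangs level at (320,280) in front of the tray's floor, whose centre I put at about (0.488, 0.215). Now I'll lower it.

Request:
{"fn": "move_arm", "kwargs": {"motion": [{"tx": 0.3,"ty": 0.9,"tz": -3,"ax": 0,"ay": 0,"az": 0},{"tx": 0.5,"ty": 0.9,"tz": -6,"ax": 0,"ay": 0,"az": 0},{"tx": 0.5,"ty": 0.9,"tz": -8.5,"ax": 0,"ay": 0,"az": 0},{"tx": 0.5,"ty": 0.9,"tz": -10.5,"ax": 0,"ay": 0,"az": 0},{"tx": 0.5,"ty": 0.9,"tz": -11.5,"ax": 0,"ay": 0,"az": 0},{"tx": 0.5,"ty": 0.9,"tz": -11.8,"ax": 0,"ay": 0,"az": 0},{"tx": 0.5,"ty": 0.9,"tz": -11.8,"ax": 0,"ay": 0,"az": 0}]}}

```text
time_s: 13.18
position: [0.4895, 0.2146, 0.0133]
tcp_rot: [-0.0, 1.0, -0.025, 0.0]
contact_force: [-0.7, 0.2, -1.6]
gripper_width: 0.577
grip_force: 42.3
```

Request:
{"fn": "move_arm", "kwargs": {"motion": [{"tx": 0,"ty": 0,"tz": -0.2,"ax": 0,"ay": 0,"az": 0},{"tx": 0,"ty": 0,"tz": -0.4,"ax": 0,"ay": 0,"az": 0},{"tx": 0,"ty": 0,"tz": -0.5,"ax": 0,"ay": 0,"az": 0},{"tx": 0,"ty": 0,"tz": -0.6,"ax": 0,"ay": 0,"az": 0},{"tx": 0,"ty": 0,"tz": -0.6,"ax": 0,"ay": 0,"az": 0}]}}

```text
time_s: 13.8
position: [0.489, 0.215, 0.0067]
tcp_rot: [0.0, 1.0, -0.025, -0.0]
contact_force: [0.5, -0.7, -2.2]
gripper_width: 0.58
grip_force: 42.3
```

Not yet in contact, so I'll lower a little further.

Request:
{"fn": "move_arm", "kwargs": {"motion": [{"tx": 0,"ty": 0,"tz": -0.05,"ax": 0,"ay": 0,"az": 0},{"tx": 0,"ty": 0,"tz": -0.1,"ax": 0,"ay": 0,"az": 0},{"tx": 0,"ty": 0,"tz": -0.15,"ax": 0,"ay": 0,"az": 0},{"tx": 0,"ty": 0,"tz": -0.15,"ax": 0,"ay": 0,"az": 0}]}}

```text
time_s: 14.3
position: [0.489, 0.2151, 0.0065]
tcp_rot: [-0.0, 1.0, -0.025, 0.0]
contact_force: [-3.2, -0.2, 10.8]
gripper_width: 0.581
grip_force: 43.9
```

It's in contact with the floor. Release and rise.

Request:
{"fn": "move_arm", "kwargs": {"motion": [{"tx": 0,"ty": 0,"tz": 0.1,"ax": 0,"ay": 0,"az": 0},{"tx": 0,"ty": 0,"tz": 0.1,"ax": 0,"ay": 0,"az": 0},{"tx": 0,"ty": 0,"tz": 0.1,"ax": 0,"ay": 0,"az": 0},{"tx": 0,"ty": 0,"tz": 0.1,"ax": 0,"ay": 0,"az": 0},{"tx": 0,"ty": 0,"tz": 0.1,"ax": 0,"ay": 0,"az": 0}], "jaw": -1}}

```text
time_s: 14.92
position: [0.489, 0.215, 0.0062]
tcp_rot: [0.0, 1.0, -0.025, -0.0]
contact_force: [0.7, -0.3, 1.3]
gripper_width: 0.999
grip_force: 0.0
```

Request:
{"fn": "move_arm", "kwargs": {"motion": [{"tx": 0,"ty": 0,"tz": 2,"ax": 0,"ay": 0,"az": 0},{"tx": 0,"ty": 0,"tz": 5,"ax": 0,"ay": 0,"az": 0},{"tx": 0,"ty": 0,"tz": 9,"ax": 0,"ay": 0,"az": 0},{"tx": 0,"ty": 0,"tz": 14,"ax": 0,"ay": 0,"az": 0},{"tx": -3,"ty": -2,"tz": 20,"ax": 0,"ay": 0,"az": 0},{"tx": -6,"ty": -5,"tz": 25,"ax": 0,"ay": 0,"az": 0},{"tx": -6,"ty": -9,"tz": 28,"ax": 0,"ay": 0,"az": 0},{"tx": -6,"ty": -12,"tz": 28,"ax": 0,"ay": 0,"az": 0},{"tx": -6,"ty": -12,"tz": 28,"ax": 0,"ay": 0,"az": 0},{"tx": -6,"ty": -12,"tz": 28,"ax": 0,"ay": 0,"az": 0}]}}

```text
time_s: 16.18
position: [0.4288, 0.0957, 0.2861]
tcp_rot: [-0.0, 1.0, -0.024, -0.0]
contact_force: [0.5, 1.2, 0.2]
gripper_width: 0.998
grip_force: 0.0
```

Run:
```python
from h import *
s=observe();print(s["time_s"],s["position"],s["contact_force"])
n="wrist"
cal=calibration(n);im,d=read_camera(n);cv2.imwrite(f"pics/{n}5.png",im[:,:,::-1])
for a,c in orange(im):print(n,a,c,plane(n,*c,0.047,cal),plane(n,*c,0.052,cal))
```

```text
16.175 [0.42879873 0.09573727 0.28608192] [0.5312247  1.20540127 0.22910928]
wrist 351 [601.94586895  93.53276353] [ 0.55583814 -0.26320895  0.047     ] [ 0.5550487  -0.25853001  0.052     ]
wrist 709 [203.31593794 128.44992948] [0.51115119 0.21349534 0.047     ] [0.51094851 0.21191486 0.052     ]
```

View pics/wrist5.png

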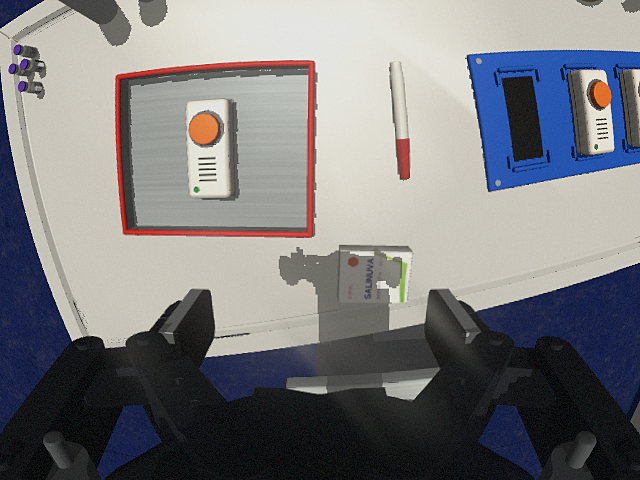

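The unit lies flat in the tray at (208,148). The left bay at (522,118) is empty, and the good units that can be seen are still in their bays. The robot touches nothing.

```bash
python3 -c "
from rig import *
print(sign_off())"
```

```text
the job is handed in; nothing more can be done
None
```

I pressed all three keys down to their stops, left to right; the left unit was the stiff one, and it now lies flat on the repair tray floor, with the job handed in at about 16 s and the other two units left in their bays.

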